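# Stand the gel cassette up in its stand and slide it home

### The job

The flat gel cassette is leaning on the wire rest at the front of its stand. Gently tip it up to stand upright in the slot against the back wall, so that both spring hooks drop shut in front of its top edge; then slide it along the slot until it is fully home against the end stop, with the contact tongue pushed in. Leave it standing there and do not disturb the bottle, tube and case nearby.

Things in the scene. Friction and masses are not known exactly. Their poses are not given: they have to be found in the camera images.
- stand: Fixed grey stand, 94 mm deep (x) by 275 mm long (y, from -110 to +165 mm). Origin on the worktop under the slot; x points to the back wall (away from the robot), y along the slot, z up. Slot floor 12 mm above the worktop; slot 16 mm wide (x -8 to +8 mm) between lips 6.5 mm high. Black end stop, 66 mm tall, at the -y end of the slot.
- wall_top (a point): Middle of the top front edge of the stand's back wall (stand x = +8, y = +12.5, z = 105 mm). The wall runs from y = -37 to +62 mm and is 10 mm thick.
- rest_mid (a point): Middle of the top of the steel wire rest, 8 mm thick, which runs along y in front of the slot (stand x = -30, z = 58 mm) between end posts at y = -75 and +150 mm.
- cassette: Loose white-framed glass cassette, 180 mm long (y), 100 mm tall (z), 12 mm thick (x), 0.17 to 0.35 kg. Origin at the centre of its bottom edge; z to its top edge, y as the stand's y. Starts leaning about 28 degrees to the stand's -x, foot in the slot, on the wire rest, middle at stand y +40 to +55 mm. Standing flush: front face at stand x = -4 mm, top 112 mm up. Drags up to 5 N in the slot.
- hook_a (a joint): Spring hook at stand y = -20 mm, 12 mm wide, reaching forward over the slot to stand x = -27 mm, 106 to 123 mm above the worktop. 0 = down (shut), grows as it lifts (rad). Tipped up, the cassette's top lifts its sloping nose and it drops shut in front. Both hooks together resist with about 8 to 15 N.
- hook_b (a joint): The same kind of hook at stand y = +45 mm.
- tongue (a joint): Brass contact tongue in the end stop's face, 48 mm above the worktop: 0 = out by 6 mm, 0.006 = pushed flush (m); spring under 1 N. The stop's face has been set anywhere from stand y = -85 to -67 mm; where is not reported and must be felt or seen. The stop does not give.
- cassette_mid (a point): Centre of the cassette, half-way up.
- cassette_top (a point): Middle of the cassette's top edge.
- cassette_end (a point): Middle of the +y end face (12 x 100 mm) of the cassette, half-way up: the end to push when sliding it home, towards -y of the stand.
- iodine: Bystander: brown dropper bottle, 44 mm wide, 108 mm tall, origin under it.
- tube: Bystander: capped tube standing upright, 36 mm wide, 114 mm tall, origin under it.
- case: Bystander: round white case with black lid, 41 mm wide, 61 mm tall, origin under it.
Mind the look-alikes: they are no part of the job. There is more than one size of the cassette; the one meant has the size given above.

How it is judged:
On the way, in this order (a step that is already met when the one before it is completed fails the run):
1. the cassette stands upright in the slot with both hooks shut in front of it (angle between cassette's own z axis and vertical below 0.08 rad and x of cassette_top in the frame of stand above -0.003 m and z of cassette_top in the frame of stand below 0.118 m and value of joint each of hook_a, hook_b below 0.06 rad), for 0.2 s.
2. still upright behind the hooks, it is home against the end stop with the tongue pushed in (all of step 1 and value of joint tongue above 0.004 m), for 0.2 s.
At the end, for the whole second after the job is handed in: the cassette stands in the slot within 0.08 rad of upright, its top edge within 5 mm of the back wall, both hooks shut (under 0.06 rad), its end within 2 mm of the end stop (tongue in by over 4 mm of 6), at rest (all of step 2 and linear speed of cassette below 0.01 m/s); the robot touches nothing.
It fails at once if the cassette is pushed or gripped with more than 40 N (contact force between the fingers and cassette above 40 N).
It fails at once if a bystander is moved more than 20 mm (distance of any of iodine, tube, case from where it was at the start of the episode above 0.02 m).
It also fails if it takes over 45 s, if anything falls off the work surface, if the arm or the gripper's body presses on something with over 40 N, if the wrist force passes 120 N, or if a joint passes its speed limit or range.

### The arm

A 6-joint arm with a two-finger parallel gripper is mounted at the origin on a cart in front of the work surface, level with it; the furniture and walls round the work are solid. World frame = base frame: x ahead of the robot, y to its left, z up, the work surface at z = 0. Lengths are in m, angles in rad, forces in N, time in s.
With the tool pointing down it reaches from about 0.4 to 0.825 m from the base axis. Payload 7 kg.
Tool frame: the origin (TCP) lies midway between the tips of the shut fingers; the grasp point (between the pads) lies 19 mm behind it; z points along the fingers, y is the line along which they close (so a half turn about z gives the same grasp; the last joint's range is limited). The gripper opens to 88 mm and grips with 3 to 60 N. Pads are 19 mm wide; open, the fingers measure 130 mm over their backs; the gripper's body (78 mm by 193 mm) begins 47 mm behind the grasp point.
Start: joints at [-1.033, 0.359, 0.012, 0, -1.224, -0.288], TCP at [0.167, -0.654, 0.227] pointing down, gripper open.
Joint ranges: [-3.07, 3.07], [-1.43, 2.12], [-1.02, 1.25], [-3.03, 1.67], [-3.05, -0], [-3.03, 3.03]. Speed limits (rad/s): [2.39, 2.39, 3.01, 3.14, 3.14, 3.14].

### API

Orientations are given as [roll, pitch, yaw] about the fixed x, y, z axes, in that order (R = Rz(yaw) Ry(pitch) Rx(roll)).
In Python, from station import arm, grab_frame, camera_params, spot_in gives the robot as it stands.
- The arm moves only by the shell command python3 -m jog 'ROWS' [FORCE]. ROWS is JSON, a list that holds one entry, the list of rows, each a list of 7 numbers: the shift along the tool's x, y, z in mm, then the turn, a rotation vector about the tool's x, y, z in rad, then the finger opening in mm, from 0 to 87.6. In form: [[[x, y, z, wx, wy, wz, fingers], ...]]. A call has 1 to 20 rows; each row is the pose to reach, as a shift and turn from the pose commanded when the call began, along the tool's axes at that moment; what a row does not reach only later rows make up. A row lasts 1/8 s, in which the tool goes at most 62.5 mm and 10.7 degrees, less where a joint would pass 70% of its speed; a pose out of reach is approached as far as the arm can. A call with a gripper value outside its range is refused whole. The fingers move at their own pace and stop on an object; FORCE is the grip in N (left out, the last holds). Time passes only in rows, so rows that repeat a pose let the fingers close. It gives the time, the measured TCP pose, the force, the opening and the grip force at its end, in the units of the state.
- arm.get_state(): the state, without advancing time (a new reading comes with each control period).
- grab_frame(name): name is "scene" or "top"; returns (picture, depth): 384x512x3 uint8, blue, green, red; 384x512 float32, m along the optical axis (not along the pixel's ray), 0 where there is no reading.
- camera_params(name): a dict with "mtx" (3x3 intrinsics, pixels), "R" (3x3) and "t" (3): a world point X has camera coordinates R X + t. Camera axes: x right, y down, z forward; pixel columns grow to the right and rows downward; lengths in m; the calibration is good to about 2 mm. A picture is of the moment at which its call begins. camera_params takes no time and is no camera call.
- arm.job_done(): hands the job in; it is judged then, once.
Trained networks look in the newest picture that a camera, given by its name, has taken for a name from the list of things; names that differ only in an ending like _2 or _b are one class to them, and where a whole thing is asked for, a point or a joint stands for the part that bears it (a point fixed in the world has none). Each returns a list of dicts, best first, with "confidence" (0 to 1); they miss things now and then, are a little off and sometimes report something else, mostly with a low value. They report only what shows in the picture. A call takes as long as a camera call. They do not tell look-alikes from the thing itself.
- spot_in(query, camera): "uv" ([column, row] in pixels, amid what is visible of it).
The state is a dict: "t": time; "q": joint angles; "qd": joint speeds; "joint_efforts": joint torques, N m; "eef_pos": TCP position; "ee_rot": TCP orientation; "force": force on the tool from outside, world axes, zero at the start; "moment": the same for the moment, N m; "width": finger opening in m; "gripper_force": force on a finger pad.
Only numpy, scipy, OpenCV 4.12 (cv2) and the standard library are available. Lean on these libraries where they do the work, as an engineer would, in place of code of your own. Each camera call takes 0.05 s, during which the arm holds its last target. There are 200 camera calls.

## Working session

There is one attempt and no reset: what is moved stays moved. The work goes in short steps, Python scripts to look and compute and a shell command to move; the robot and the scene stay as the last step left them, time stands still between calls to the robot, and variables do not carry over. Pictures are saved under pics/ and viewed, at most 10 in all, crops included, and the job is handed in when it is done.

```bash
mkdir -p pics; ls; cat > h.py <<'E'
import numpy as np, cv2
from station import arm, grab_frame, camera_params, spot_in
def world(cam,uv,d):
    P=camera_params(cam);K=np.array(P["mtx"]);R=np.array(P["R"]);t=np.array(P["t"])
    uv=np.atleast_2d(uv).astype(float);d=np.atleast_1d(d)
    c=np.c_[(uv[:,0]-K[0,2])/K[0,0]*d,(uv[:,1]-K[1,2])/K[1,1]*d,d]
    return (c-t)@R
def cloud(cam,depth):
    v,u=np.mgrid[0:384,0:512]
    return world(cam,np.c_[u.ravel(),v.ravel()],depth.ravel()).reshape(384,512,3)
E
python3 - <<'E'
from h import *
ims=[]
for c in("scene","top"):
    p,d=grab_frame(c);cv2.imwrite(f"pics/{c}0.png",p);np.save(f"{c}0.npy",d)
    W=cloud(c,d)
    for q in("cassette","stand","hook_a","tongue","iodine","tube","case"):
        for r in spot_in(q,c)[:4]:
            u,v=map(int,r["uv"]);print(c,q,u,v,round(r["confidence"],2),W[v,u].round(3))
print(arm.get_state())
E
```

```text
pics
scene cassette 272 285 0.98 [0.292 0.334 0.007]
scene cassette 275 194 0.7 [0.466 0.227 0.071]
scene stand 283 202 0.88 [0.474 0.196 0.018]
scene hook_a 300 164 0.55 [0.481 0.152 0.122]
scene hook_a 273 167 0.45 [0.502 0.213 0.123]
scene iodine 241 165 0.68 [0.612 0.244 0.054]
scene tube 207 152 0.59 [0.671 0.313 0.082]
scene case 180 236 0.75 [0.465 0.468 0.061]
scene case 283 201 0.56 [0.476 0.195 0.019]
top cassette 243 298 0.81 [0.29  0.324 0.01 ]
top cassette 293 204 0.68 [0.477 0.229 0.066]
top cassette 304 189 0.67 [0.496 0.213 0.123]
top cassette 314 200 0.5 [0.495 0.182 0.019]
top stand 317 199 0.68 [0.493 0.178 0.038]
top stand 339 201 0.45 [0.475 0.148 0.123]
top hook_a 307 189 0.75 [0.496 0.208 0.122]
top hook_a 337 200 0.51 [0.476 0.152 0.125]
top iodine 295 137 0.97 [0.613 0.227 0.074]
top iodine 295 205 0.34 [0.474 0.226 0.073]
top tube 257 103 0.64 [0.667 0.306 0.113]
top case 172 197 0.75 [0.485 0.471 0.062]
{'t': 0.8, 'q': array([-1.03289103e+00,  3.58564557e-01,  1.18848907e-02,  2.45065282e-05,
       -1.22410411e+00, -2.88096428e-01]), 'qd': array([ 6.84936120e-04, -1.14322756e-03, -2.24909311e-05, -1.67111100e-04,
       -1.25002414e-03,  7.20330491e-04]), 'joint_efforts': array([-2.40153668e-04, -5.82285511e+01,  2.93288738e+01,  7.00223252e+00,
        1.27547525e-02, -2.84990062e-05]), 'eef_pos': array([ 0.16683476, -0.6540283 ,  0.22658201]), 'ee_rot': array([-3.14157407e+00, -1.85321120e-05, -2.89177546e+00]), 'force': array([ 0.31484523,  0.19476941, -0.76609027]), 'moment': array([-0.00761551,  0.01840249, -0.00908929]), 'gripper_force': 0.0, 'width': 0.08718183652965472}
```

```bash
python3 - <<'E'
import cv2,numpy as np
a=cv2.imread("pics/scene0.png");b=cv2.imread("pics/top0.png")
cv2.imwrite("pics/scene0z.png",cv2.resize(a[130:330,150:400],None,fx=3,fy=3,interpolation=2))
cv2.imwrite("pics/top0z.png",cv2.resize(b[80:330,140:440],None,fx=2.4,fy=2.4,interpolation=2))
E
```

```text
(no output)
```

View pics/scene0z.png

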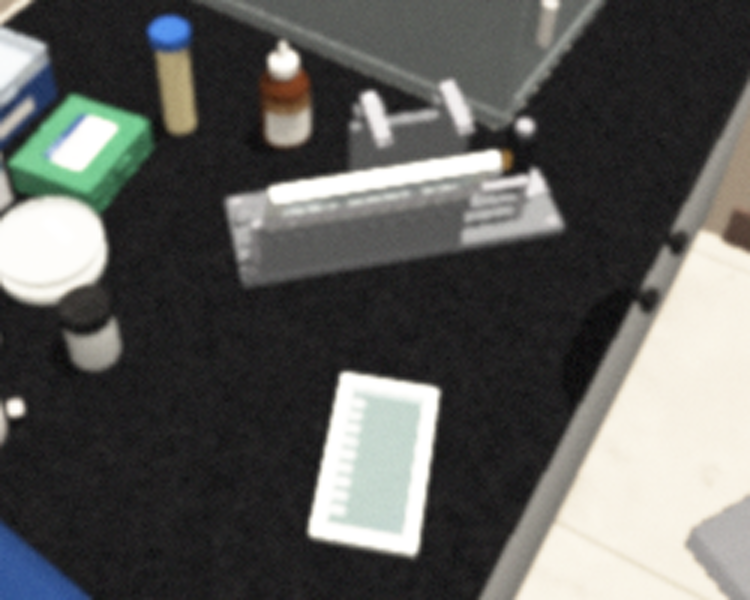

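View pics/top0z.png

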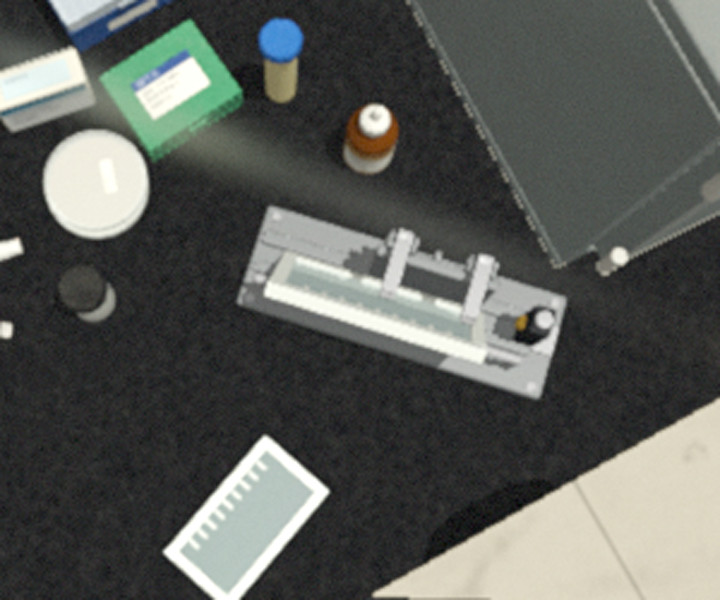

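The cassette meant is the one leaning in the stand, at about (275,194) in scene and (293,204) in top. The look-alike lies flat at (272,285) in scene and (243,298) in top. The second crop shows both clearly: bottle at top (295,137), tube (257,103) and case (172,197) all stand clear, and the black stop is at about (365,215).

```bash
python3 - <<'E'
from h import *
from scipy.optimize import minimize
d=np.load("top0.npy");W=cloud("top",d).reshape(-1,3)
d2=np.load("scene0.npy");W2=cloud("scene",d2).reshape(-1,3)
c0=np.array([.475,.150]);c1=np.array([.496,.212])
# base points: z 5-20mm near
def near(W):return W[(np.abs(W[:,0]-.49)<.14)&(np.abs(W[:,1]-.19)<.2)]
N=near(W);N2=near(W2)
B=N[(N[:,2]>.006)]
img=cv2.minAreaRect((B[:,:2]*1000).astype(np.float32));print("rect",img)
p=cv2.boxPoints(img);print(p)
# hooks
for M,n in((N,"top"),(N2,"scene")):
    H=M[(M[:,2]>.113)&(M[:,2]<.135)];k,l,c=cv2.kmeans((H[:,:2]*1000).astype(np.float32),2,None,(3,50,.1),5,2);print(n,len(H),c)
    for s in range(0,130,10):
        q=(M[:,2]>s/1e3)&(M[:,2]<(s+10)/1e3);print(s,q.sum(),end="; ")
E
```

```text
rect ((490.4532775878906, 187.83779907226562), (279.2337646484375, 396.1724548339844), 0.1381225436925888)
[[350.35925  385.58688 ]
 [351.31433  -10.584421]
 [630.5473    -9.911285]
 [629.5922   386.26    ]]
top 753 [[565.5486    85.954605]
 [487.65622  179.01167 ]]
0 11660; 10 2507; 20 532; 30 366; 40 295; 50 412; 60 442; 70 482; 80 386; 90 326; 100 998; 110 222; 120 529; scene 603 [[486.07306 182.05927]
 [559.0928   80.23833]]
0 4392; 10 1754; 20 214; 30 221; 40 237; 50 677; 60 451; 70 443; 80 304; 90 388; 100 634; 110 214; 120 361;
```

```bash
python3 - <<'E'
from h import *
W=np.vstack([cloud(c,np.load(c+"0.npy")).reshape(-1,3) for c in("top",)])
a=-np.radians(18.7);O=np.array([.482,.171])
X=np.array([np.cos(a),np.sin(a)]);Y=np.array([-np.sin(a),np.cos(a)])
L=np.c_[(W[:,:2]-O)@X,(W[:,:2]-O)@Y,W[:,2]]*1000
L=L[(np.abs(L[:,0])<100)&(np.abs(L[:,1]-20)<190)]
def seg(n,m):
    q=L[m];print(n,len(q),"x",np.percentile(q[:,0],[2,50,98]).round(1),"y",np.percentile(q[:,1],[2,50,98]).round(1),"slope dx/dy deg",np.degrees(np.arctan(np.polyfit(q[:,1],q[:,0],1)[0])).round(2))
z=L[:,2]
seg("base",(z>6)&(z<20)&(np.abs(L[:,0])<70))
seg("walltop",(z>99)&(z<109)&(L[:,0]>0)&(L[:,0]<40))
seg("casstop",(z>88)&(z<109)&(L[:,0]<-15)&(L[:,0]>-70))
h=(z>113)&(z<132)
seg("hookA",h&(L[:,1]<15)&(L[:,1]>-40));seg("hookB",h&(L[:,1]>15)&(L[:,1]<80))
seg("stop",(z>50)&(z<80)&(L[:,1]<-55)&(L[:,1]>-115)&(L[:,0]>-20))
# heightmap pic, 2px/mm -> cells
im=np.zeros((200,380),np.float32)
i=np.argsort(z);im[(100-L[i,0]).astype(int).clip(0,199),(L[i,1]+170).astype(int).clip(0,379)]=z[i]
im=cv2.dilate(im,np.ones((3,3)))
cv2.imwrite("pics/hm.png",cv2.resize(cv2.applyColorMap((im*2).clip(0,255).astype(np.uint8),2),None,fx=2,fy=2,interpolation=0))
E
```

```text
base 2593 x [-52.7  -6.8  44.3] y [-110.1   32.1  158.5] slope dx/dy deg 0.31
walltop 222 x [ 6.4 12.2 19.4] y [-37.9  10.9  58.3] slope dx/dy deg -2.06
casstop 747 x [-53.1 -44.5 -33.5] y [-43.6  41.6 129. ] slope dx/dy deg -2.47
hookA 221 x [-23.8   4.8  29.2] y [-31.4 -22.5 -11.6] slope dx/dy deg 30.39
hookB 214 x [-26.8   1.9  26.7] y [33.9 42.1 52.4] slope dx/dy deg 31.3
stop 229 x [-5.9 69.4 98.4] y [-99.  -77.5 -59.3] slope dx/dy deg 54.63
```

View pics/hm.png

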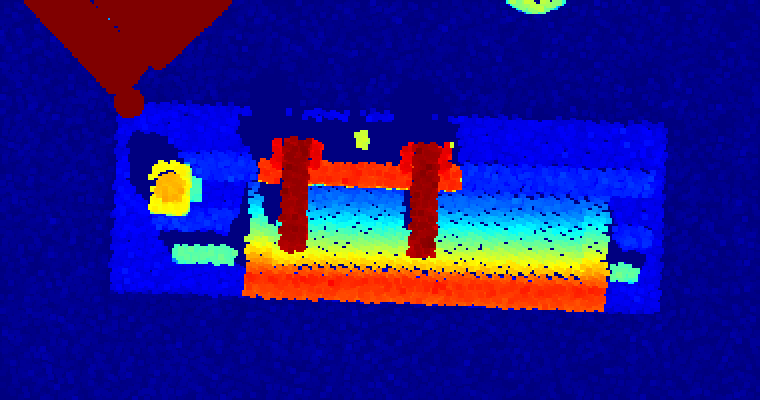

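The height map shows the stand square on: wall top at map (360,175), hooks at (293,195) and (424,200), stop at (170,187). There is a tall object beyond the stop's corner at (130,100). The stand comes out near (0.4817, 0.169) with yaw -16.4°, and the cassette middle at stand y of about +46. Next I plan the approach and check the tall object's height.

```bash
cat >> h.py <<'E'
from scipy.spatial.transform import Rotation as Rn
O=np.array([.4817,.169,0]);RS=Rn.from_euler("z",-16.4,degrees=True)
def tool(tilt=0): # tool down, y || stand y; tilt leans body to +y (deg)
    return RS*Rn.from_euler("x",-tilt,degrees=True)*Rn.from_euler("xyz",[180,0,180],degrees=True)
def go(p,tilt=0):  # stand mm -> shift mm, rotvec in current tool frame
    s=arm.get_state();R=Rn.from_euler("xyz",s["ee_rot"])
    return (R.inv().apply(O+RS.apply(np.array(p)/1e3)-s["eef_pos"])*1e3).round(1),(R.inv()*tool(tilt)).as_rotvec().round(3)
def here():
    s=arm.get_state();R=Rn.from_euler("xyz",s["ee_rot"])
    return "t",round(s["t"],2),"stand mm",(RS.inv().apply(s["eef_pos"]-O)*1e3).round(1),"F stand",RS.inv().apply(s["force"]).round(1),"roterr",(R.inv()*tool()).as_rotvec().round(3)
E
python3 - <<'E'
from h import *
print(tool().as_matrix().round(2)@[0,1,0],tool(30).apply([0,0,1]))
W=np.vstack([cloud(c,np.load(c+"0.npy")).reshape(-1,3)for c in("scene","top")])
for y in np.arange(-.6,.3,.1):
    for x in np.arange(.1,.9,.1):
        m=(abs(W[:,0]-x)<.05)&(abs(W[:,1]-y)<.05);print("%4d"%(1e3*np.percentile(W[m,2],99.5)) if m.sum()>5 else "   -",end=" ")
    print("y=%.1f"%y)
w=O+RS.apply(np.array([-90,12.5,250])/1e3);print(w)
s=arm.get_state();R=Rn.from_euler("xyz",s["ee_rot"])
print("way",(R.inv().apply(np.array([.47,-.15,.30])-s["eef_pos"])*1e3).round(1));print(go([-90,12.5,250]),here())
E
```

```text
[0.28 0.96 0.  ] [-0.14117073 -0.47965699 -0.8660254 ]
-767 -768 -768 -768 -767 -767    3  248 y=-0.6
-766 -767 -767 -767 -768    1    4    4 y=-0.5
-766 -767 -768 -767 -768    3    3    3 y=-0.4
-768 -768 -767 -768    2    3  352    - y=-0.3
-671 -674 -767 -767    5  384  361    - y=-0.2
-260 -671 -769    4  293  413   42    - y=-0.1
  92  436    2    4  415  416  416    - y=-0.0
 403  439    4  103  415  415  415    - y=0.1
   2    4    5  107  125  104  412  400 y=0.2
[0.39889101 0.20640216 0.25      ]
way [-418.4  413.4  -73.4]
(array([-437.6,  776.3,  -23.4]), array([-0.   , -0.   ,  0.536])) ('t', 0.8, 'stand mm', array([ -69.7, -878.4,  226.6]), 'F stand', array([ 0.2,  0.3, -0.8]), 'roterr', array([-0.   , -0.   ,  0.536]))
```

```bash
python3 - <<'E'
from h import *
W=np.vstack([cloud(c,np.load(c+"0.npy")).reshape(-1,3)for c in("scene","top")])
W=W[(W[:,2]>.13)&(W[:,0]>.3)&(W[:,0]<.9)]
for y in np.arange(-.65,.16,.05):
    m=abs(W[:,1]-y)<.025
    if m.sum()>5: i=np.percentile(W[m,0],1);print("y %.2f xmin %.3f n %d z@edge"%(y,i,m.sum()),np.percentile(W[m][W[m,0]<i+.02,2],[5,95]).round(3))
s=arm.get_state();R=Rn.from_euler("xyz",s["ee_rot"])
for p in([.33,-.4,.35],[.40,-.15,.35],[.405,.03,.35],[.399,.2064,.25]):print(p,(R.inv().apply(np.array(p)-s["eef_pos"])*1e3).round(0))
E
```

```text
y -0.65 xmin 0.747 n 1218 z@edge [0.136 0.252]
y -0.60 xmin 0.832 n 543 z@edge [0.14  0.237]
y -0.35 xmin 0.657 n 369 z@edge [0.196 0.334]
y -0.30 xmin 0.669 n 394 z@edge [0.147 0.342]
y -0.25 xmin 0.643 n 405 z@edge [0.144 0.356]
y -0.20 xmin 0.616 n 502 z@edge [0.146 0.374]
y -0.15 xmin 0.589 n 629 z@edge [0.144 0.389]
y -0.10 xmin 0.563 n 896 z@edge [0.148 0.408]
y -0.05 xmin 0.536 n 1359 z@edge [0.15  0.406]
y 0.00 xmin 0.510 n 6376 z@edge [0.159 0.411]
y 0.05 xmin 0.490 n 11930 z@edge [0.158 0.41 ]
y 0.10 xmin 0.540 n 13709 z@edge [0.155 0.411]
y 0.15 xmin 0.634 n 9589 z@edge [0.155 0.411]
[0.33, -0.4, 0.35] [-221.  206. -123.]
[0.4, -0.15, 0.35] [-351.  431. -123.]
[0.405, 0.03, 0.35] [-400.  604. -123.]
[0.399, 0.2064, 0.25] [-438.  776.  -23.]
```

View pics/scene0.png

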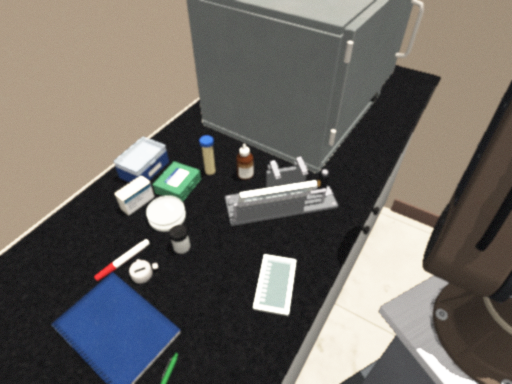

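```bash
python3 -m jog '[[[-37,34,-21,0,0,0,0],[-74,69,-41,0,0,0,0],[-111,103,-62,0,0,0,0],[-147,137,-82,0,0,0,0],[-184,172,-102,0,0,0.1,0],[-221,206,-123,0,0,0.2,0],[-247,251,-123,0,0,0.3,0],[-273,296,-123,0,0,0.4,0],[-299,341,-123,0,0,0.5,0],[-325,386,-123,0,0,0.536,0],[-345,431,-123,0,0,0.536,0],[-360,480,-123,0,0,0.536,0],[-375,530,-123,0,0,0.536,0],[-390,580,-123,0,0,0.536,0],[-395,600,-123,0,0,0.536,0],[-395,600,-123,0,0,0.536,0]]]' 10; python3 -c "
from h import *
print(here(),go([-95,12.5,250]),go([-95,12.5,84]))"
```

```text
t: 2.8
eef_pos: [0.4012, 0.0263, 0.3497]
ee_rot: [3.141, 0.0, 2.858]
force: [0.5, -0.2, -0.0]
width: 0.0006
gripper_force: 0.0
('t', 2.8, 'stand mm', array([ -37. , -159.7,  349.7]), 'F stand', array([ 0.5, -0.1, -0. ]), 'roterr', array([0.   , 0.   , 0.003])) (array([ 57.6, 172.3,  99.8]), array([0.   , 0.   , 0.003])) (array([ 57.6, 172.2, 265.8]), array([0.   , 0.   , 0.003]))
```

```bash
python3 -m jog '[[[20,57,10,0,0,0,0],[40,115,30,0,0,0,0],[58,172,60,0,0,0.003,0],[58,172,120,0,0,0.003,0],[58,172,180,0,0,0.003,0],[58,172,235,0,0,0.003,0],[58,172,266,0,0,0.003,0],[58,172,266,0,0,0.003,0]]]'; python3 - <<'E'
from h import *
print(here())
p,_=grab_frame("top");q,_=grab_frame("scene")
a=cv2.resize(p[120:270,200:400],(600,450),interpolation=2);cv2.imwrite("pics/a.png",a)
E
```

```text
t: 3.8
eef_pos: [0.3934, 0.2044, 0.0819]
ee_rot: [-3.137, -0.002, 2.851]
force: [0.7, 0.1, 0.9]
width: 0.0004
gripper_force: 0.0
('t', 3.8, 'stand mm', array([-94.7,   9. ,  81.9]), 'F stand', array([0.6, 0.3, 0.9]), 'roterr', array([-0.005, -0.002, -0.004]))
```

View pics/a.png

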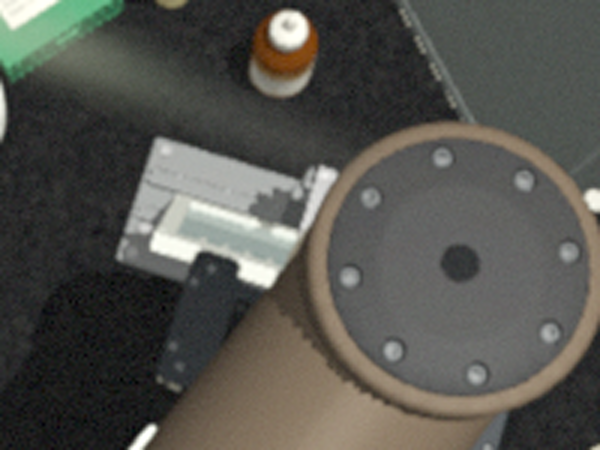

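The arm's elbow hides most of it, but the gripper, near (200,320), is in front of the cassette and clear of it. I move up to contact.

```bash
python3 -m jog '[[[0,2,0,0,0,0,0],[-10,2,0,0,0,0,0],[-20,2,0,0,0,0,0],[-26,2,0,0,0,0,0],[-32,2,0,0,0,0,0],[-36,2,0,0,0,0,0],[-36,2,0,0,0,0,0]]]'; python3 -c "
from h import *
print(here())"
```

```text
t: 4.78
eef_pos: [0.4293, 0.1979, 0.0834]
ee_rot: [-3.141, -0.0, 2.852]
force: [-0.7, -1.1, -0.6]
width: 0.0007
gripper_force: 0.2
('t', 4.78, 'stand mm', array([-58.4,  12.9,  83.4]), 'F stand', array([-0.4, -1.2, -0.6]), 'roterr', array([-0.   , -0.   , -0.003]))
```

```bash
python3 -m jog '[[[-4,0,0,0,0,0,0],[-8,0,0,0,0,0,0],[-12,0,0,0,0,0,0],[-16,0,0,0,0,0,0],[-18,0,0,0,0,0,0]]]'; python3 -c "
from h import *
print(here())"
```

```text
t: 5.4
eef_pos: [0.4468, 0.1928, 0.0836]
ee_rot: [3.142, 0.0, 2.852]
force: [-1.1, 0.9, 0.4]
width: 0.0006
gripper_force: 0.2
('t', 5.4, 'stand mm', array([-40.2,  13. ,  83.6]), 'F stand', array([-1.3,  0.5,  0.4]), 'roterr', array([ 0.   ,  0.   , -0.003]))
```

```bash
python3 -m jog '[[[-3,0,0,0,0,0,0],[-6,0,0,0,0,0,0],[-9,0,0,0,0,0,0],[-12,0,0,0,0,0,0],[-14,0,0,0,0,0,0]]]'; python3 -c "
from h import *
print(here())"; python3 -m jog '[[[-2,0,0,0,0,0,0],[-4,0,0,0,0,0,0],[-6,0,0,0,0,0,0]]]'; python3 - <<'E'
from h import *
print(here())
p,_=grab_frame("scene")
cv2.imwrite("pics/b.png",cv2.resize(p[120:245,200:360],(640,500),interpolation=2))
E
```

```text
t: 6.02
eef_pos: [0.4601, 0.1888, 0.0836]
ee_rot: [-3.142, 0.0, 2.853]
force: [-1.5, -0.1, 0.5]
width: 0.0005
gripper_force: 0.9
('t', 6.03, 'stand mm', array([-26.4,  12.9,  83.6]), 'F stand', array([-1.4, -0.5,  0.5]), 'roterr', array([-0.   ,  0.   , -0.003]))
t: 6.4
eef_pos: [0.4658, 0.1871, 0.0835]
ee_rot: [3.142, 0.0, 2.852]
force: [-2.3, 0.6, 1.4]
width: 0.0005
gripper_force: 0.9
('t', 6.4, 'stand mm', array([-20.4,  12.9,  83.5]), 'F stand', array([-2.4, -0.1,  1.4]), 'roterr', array([ 0.   ,  0.   , -0.003]))
```

View pics/b.png

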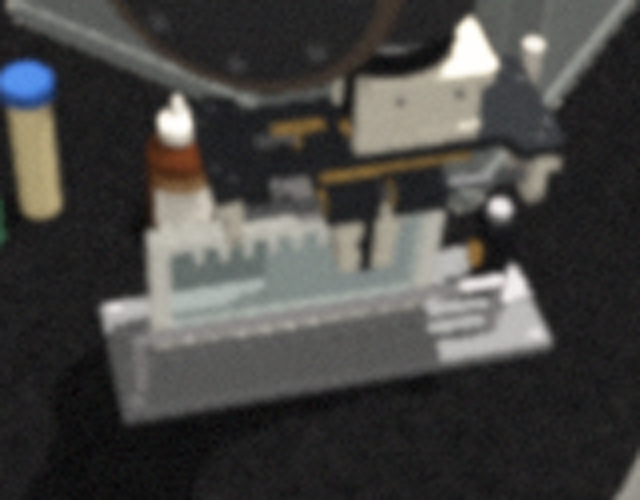

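The crop shows the cassette (150–450, 220–330) nearly upright under the fingers at (365,230), with the bottle untouched behind it. I keep pushing in small steps.

```bash
python3 -m jog '[[[-1.5,0,0,0,0,0,0],[-3,0,0,0,0,0,0],[-4,0,0,0,0,0,0],[-4,0,0,0,0,0,0]]]';python3 -m jog '[[[-1,0,0,0,0,0,0],[-2,0,0,0,0,0,0],[-2,0,0,0,0,0,0]]]'; python3 -c "
from h import *
print(here())"
```

```text
t: 6.95
eef_pos: [0.4696, 0.186, 0.0835]
ee_rot: [-3.142, 0.0, 2.852]
force: [-0.2, -0.4, 0.2]
width: 0.0009
gripper_force: 0.0
t: 7.32
eef_pos: [0.4712, 0.1855, 0.0836]
ee_rot: [-3.142, -0.0, 2.852]
force: [-3.6, 0.9, 1.3]
width: 0.0003
gripper_force: 1.4
('t', 7.33, 'stand mm', array([-14.7,  12.9,  83.6]), 'F stand', array([-3.7, -0.1,  1.3]), 'roterr', array([-0.   , -0.   , -0.003]))
```

```bash
python3 -m jog '[[[-0.5,0,0,0,0,0,0],[-1,0,0,0,0,0,0]]]';python3 -m jog '[[[-0.5,0,0,0,0,0,0],[-1,0,0,0,0,0,0]]]'; python3 -c "
from h import *
print(here())"
```

```text
t: 7.58
eef_pos: [0.4713, 0.1854, 0.0835]
ee_rot: [-3.141, -0.002, 2.852]
force: [-11.5, 6.1, 6.7]
width: 0.0002
gripper_force: 6.1
t: 7.82
eef_pos: [0.4713, 0.1854, 0.0836]
ee_rot: [-3.141, -0.003, 2.852]
force: [-17.6, 8.8, 11.6]
width: 0.0005
gripper_force: 9.6
('t', 7.83, 'stand mm', array([-14.6,  12.8,  83.6]), 'F stand', array([-19.4,   3.4,  11.6]), 'roterr', array([-0.   , -0.003, -0.003]))
```

```bash
python3 -m jog '[[[3,0,0,0,0,0,0],[5,0,0,0,0,0,0],[5,0,0,0,0,0,0]]]'; python3 - <<'E'
from h import *
print(here())
p,d=grab_frame("scene");L=RS.inv().apply(cloud("scene",d).reshape(-1,3)-O)*1e3
p2,d2=grab_frame("top");L=np.vstack([L,RS.inv().apply(cloud("top",d2).reshape(-1,3)-O)*1e3])
for y in range(-50,145,10):
    m=(abs(L[:,1]-y)<5)&(abs(L[:,0]+10)<50)
    f=m&(L[:,2]>70)&(L[:,2]<100); g=m&(L[:,2]>102)&(L[:,2]<118);
    med=lambda q,i:np.median(L[q,i]).round(1) if q.sum()>4 else "-"
    print(y,"face x",med(f,0),f.sum(),"top x",med(g,0),"z",med(g,2),g.sum(),"hi z",np.percentile(L[m&(L[:,2]<145),2],97).round(1) if m.sum() else '-')
cv2.imwrite("pics/c.png",cv2.resize(p[120:245,200:360],(640,500),interpolation=2))
E
```

```text
t: 8.2
eef_pos: [0.4686, 0.1862, 0.0836]
ee_rot: [-3.142, 0.0, 2.852]
force: [0.8, 0.1, 0.7]
width: 0.0006
gripper_force: 0.0
('t', 8.2, 'stand mm', array([-17.4,  12.8,  83.6]), 'F stand', array([0.7, 0.3, 0.7]), 'roterr', array([-0.   ,  0.   , -0.003]))
-50 face x - 0 top x - z - 0 hi z 58.2
-40 face x -2.6 22 top x - z - 0 hi z 92.1
-30 face x -2.1 29 top x - z - 0 hi z 89.8
-20 face x -0.1 26 top x - z - 1 hi z 119.3
-10 face x - 1 top x - z - 1 hi z 75.1
0 face x -28.4 13 top x -27.9 z 110.5 18 hi z 125.7
10 face x -26.6 19 top x -26.3 z 107.0 21 hi z 124.6
20 face x -27.6 16 top x -27.5 z 109.5 18 hi z 121.9
30 face x -1.4 43 top x -27.4 z 110.2 19 hi z 119.4
40 face x 0.1 24 top x - z - 1 hi z 122.5
50 face x -0.7 31 top x -0.3 z 111.3 23 hi z 122.8
60 face x -0.2 32 top x -2.1 z 109.8 24 hi z 111.6
70 face x -0.7 33 top x -3.3 z 108.7 18 hi z 110.9
80 face x -0.3 32 top x -3.2 z 106.9 11 hi z 106.4
90 face x -0.4 32 top x -2.5 z 109.9 5 hi z 95.7
100 face x -0.8 30 top x -2.7 z 111.4 26 hi z 112.1
110 face x -0.7 36 top x -2.3 z 111.3 28 hi z 112.5
120 face x -1.0 36 top x 0.3 z 111.8 57 hi z 113.7
130 face x -3.8 48 top x -0.8 z 112.0 64 hi z 113.6
140 face x -3.3 16 top x 0.5 z 111.7 15 hi z 111.7
```

View pics/c.png

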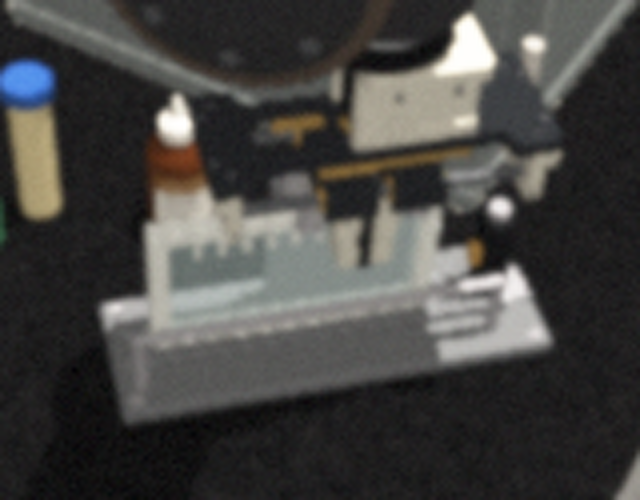

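The crop shows the cassette standing upright (face x about -3.5, top z about 112), still upright with the finger backed off, so step 1 looks met. The fingers at (360,230) are free. Next is the push at the +y end, so I check what lies there.

```bash
python3 - <<'E'
from h import *
L=RS.inv().apply(np.vstack([cloud(c,np.load(c+"0.npy")).reshape(-1,3) for c in("scene","top")])-O)*1e3
for x in range(-120,130,20):
    print(x,[int(np.percentile(L[(abs(L[:,0]-x)<10)&(abs(L[:,1]-y)<10),2],98)) if ((abs(L[:,0]-x)<10)&(abs(L[:,1]-y)<10)).sum()>4 else -1 for y in range(150,350,20)])
print(go([-60,12.9,84]),go([-60,175,170],30),go([2,175,150],30),go([2,175,38],30))
E
```

```text
-120 [3, 3, 3, 4, 3, 3, 3, 4, 3, 3]
-100 [4, 3, 3, 4, 3, 3, 63, 64, 61, 3]
-80 [3, 3, 3, 3, 3, 3, 64, 64, 63, 3]
-60 [7, 4, 3, 3, 3, 3, 59, 64, 3, 3]
-40 [59, 13, 3, 3, 3, 4, 3, 11, 29, 20]
-20 [59, 13, 3, 4, 3, 3, 25, 32, 32, 32]
0 [20, 14, 4, 4, 4, 3, 32, 33, 32, 32]
20 [22, 15, 3, 3, 3, 3, 31, 32, 32, 32]
40 [17, 13, 3, 4, 3, 3, 30, 32, 32, 32]
60 [4, 5, 3, 3, 3, 3, 35, 35, 32, 31]
80 [3, 3, 3, 3, 4, 36, 36, 37, 36, 32]
100 [3, 3, 3, 3, 35, 36, 37, 38, 37, 36]
120 [4, 3, 3, 30, 36, 37, 37, 37, 37, 37]
(array([42.7, -0.1, -0.5]), array([-0.   ,  0.   , -0.003])) (array([ 43.1, 162. , -86.5]), array([ 0.524, -0.001, -0.003])) (array([-18.9, 162.2, -66.5]), array([ 0.524, -0.001, -0.003])) (array([-18.8, 162.2,  45.5]), array([ 0.524, -0.001, -0.003]))
```

```bash
python3 -m jog '[[[20,0,0,0,0,0,0],[43,0,0,0,0,0,0],[43,0,-50,0,0,0,0],[43,20,-100,0,0,0,0],[43,80,-100,0.15,0,0,0],[43,140,-100,0.3,0,0,0],[20,162,-90,0.436,0,-0.003,0],[-19,162,-80,0.436,0,-0.003,0],[-19,162,-25,0.436,0,-0.003,0],[-19,162,20,0.436,0,-0.003,0],[-19,162,42,0.436,0,-0.003,0],[-19,162,42,0.436,0,-0.003,0]]]'; python3 - <<'E'
from h import *
print(here())
p,d=grab_frame("scene")
L=RS.inv().apply(cloud("scene",d).reshape(-1,3)-O)*1e3
h=lambda y:np.percentile(L[(abs(L[:,1]-y)<5)&(abs(L[:,0])<26)&(L[:,2]<145),2],97).round(1)
print("hooks",h(-20),h(45))
m=(abs(L[:,0]+1)<8)&(L[:,2]>60)&(L[:,2]<115);print("cass y",np.percentile(L[m&(L[:,1]<146)&(L[:,1]>-60),1],[1,99]))
m=(abs(L[:,0])<12)&(L[:,2]>30)&(L[:,2]<66)&(L[:,1]<-60)&(L[:,1]>-115);print("stop",np.percentile(L[m,1],[1,99]))
cv2.imwrite("pics/d.png",cv2.resize(p[90:260,180:380],(700,595),interpolation=2))
E
```

```text
t: 9.8
eef_pos: [0.5323, 0.3349, 0.0394]
ee_rot: [-2.701, -0.002, 2.855]
force: [-0.3, 0.5, 0.5]
width: 0.0004
gripper_force: 0.0
('t', 9.8, 'stand mm', array([  1.6, 173.5,  39.4]), 'F stand', array([-0.4,  0.4,  0.5]), 'roterr', array([-0.44 , -0.002, -0.   ]))
hooks 124.0 123.8
cass y [-40.14501124 136.84918753]
stop [-90.51378837 -67.23182942]
```

View pics/d.png

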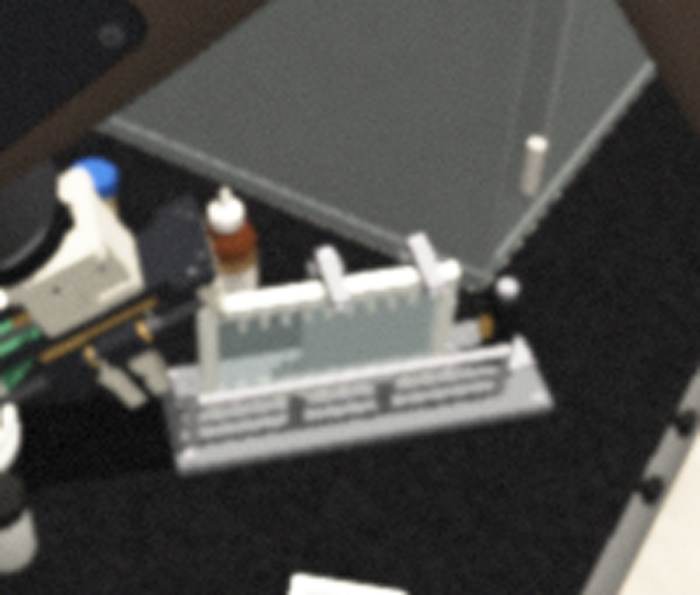

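The cassette stands upright from (210,300) to (455,270), both hooks lie over its top at (332,275) and (425,262), the tongue at (487,325) is still clear, and the gripper is at the left, short of the +y end. Now I slide it.

```bash
python3 -m jog '[[[0,-7,3.3,0,0,0,0],[0,-13.6,6.3,0,0,0,0],[0,-16.3,7.6,0,0,0,0],[0,-19,8.9,0,0,0,0],[0,-21.8,10.2,0,0,0,0],[0,-24.5,11.4,0,0,0,0],[0,-27.2,12.7,0,0,0,0],[0,-29.9,14,0,0,0,0],[0,-32.6,15.2,0,0,0,0],[0,-32.6,15.2,0,0,0,0]]]'; python3 -c "
from h import *
print(here())"
```

```text
t: 11.1
eef_pos: [0.5227, 0.3013, 0.0416]
ee_rot: [-2.705, -0.001, 2.855]
force: [0.3, 0.3, 1.4]
width: 0.0002
gripper_force: 0.3
('t', 11.1, 'stand mm', array([  1.9, 138.5,  41.6]), 'F stand', array([0.2, 0.4, 1.4]), 'roterr', array([-0.436, -0.001, -0.   ]))
```

```bash
python3 -m jog '[[[0,-2,0.9,0,0,0,0],[0,-4,1.9,0,0,0,0],[0,-5.4,2.5,0,0,0,0]]]';python3 -m jog '[[[0,-1.4,0.6,0,0,0,0],[0,-2.7,1.3,0,0,0,0]]]';python3 -m jog '[[[0,-1.4,0.6,0,0,0,0],[0,-2.7,1.3,0,0,0,0]]]'; python3 - <<'E'
from h import *
print(here())
p,d=grab_frame("scene")
L=RS.inv().apply(cloud("scene",d).reshape(-1,3)-O)*1e3
m=(abs(L[:,0]+1)<8)&(L[:,2]>75)&(L[:,2]<115);print("cass y",np.percentile(L[m&(L[:,1]<146)&(L[:,1]>-95),1],[1,99]))
cv2.imwrite("pics/e.png",cv2.resize(p[110:240,200:360],(640,520),interpolation=2))
E
```

```text
t: 11.48
eef_pos: [0.5211, 0.2959, 0.0416]
ee_rot: [-2.706, -0.001, 2.855]
force: [0.6, 1.6, 0.6]
width: 0.0004
gripper_force: 0.9
t: 11.72
eef_pos: [0.5203, 0.293, 0.0416]
ee_rot: [-2.706, -0.001, 2.855]
force: [0.4, 2.8, 1.0]
width: 0.0006
gripper_force: 1.0
t: 11.98
eef_pos: [0.5195, 0.2902, 0.0415]
ee_rot: [-2.706, -0.001, 2.855]
force: [0.8, 2.2, 0.7]
width: 0.0003
gripper_force: 1.1
('t', 11.97, 'stand mm', array([  2. , 126.9,  41.5]), 'F stand', array([0.2, 2.3, 0.7]), 'roterr', array([-0.436, -0.001,  0.   ]))
cass y [-86.55863635 129.28756373]
```

```bash
python3 -m jog '[[[0,-1.4,0.6,0,0,0,0],[0,-2.7,1.3,0,0,0,0]]]' | grep -E "force|eef"
python3 -m jog '[[[0,-1.4,0.6,0,0,0,0],[0,-2.7,1.3,0,0,0,0]]]'| grep -E "force|eef"
```

```text
eef_pos: [0.5187, 0.2875, 0.0415]
force: [-0.1, 2.6, 2.5]
gripper_force: 1.4
eef_pos: [0.5179, 0.2845, 0.0415]
force: [-0.1, 3.5, 2.6]
gripper_force: 1.6
```

View pics/e.png

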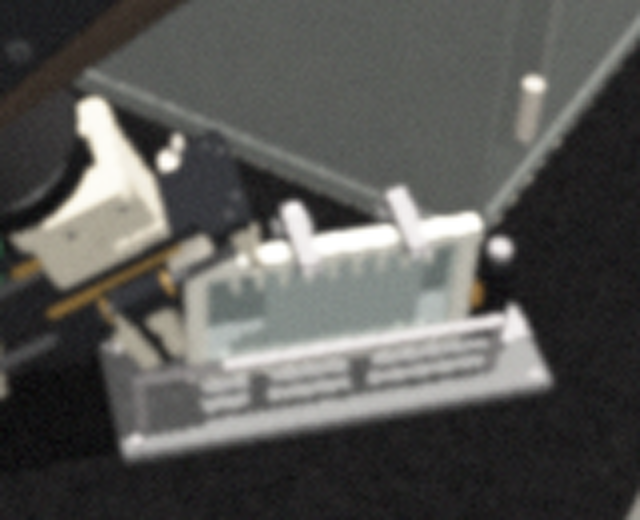

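The cassette's near end at (478,260) has almost reached the brass tongue at (478,295), it is upright, and both hooks are shut. I continue in small steps.

```bash
python3 -m jog '[[[0,-0.9,0.4,0,0,0,0],[0,-1.8,0.8,0,0,0,0]]]' | grep -E "force|eef"
python3 -m jog '[[[0,-0.9,0.4,0,0,0,0],[0,-1.8,0.8,0,0,0,0]]]'| grep -E "force|eef"
python3 -c "
from h import *
print(here())"
```

```text
eef_pos: [0.5173, 0.2827, 0.0415]
force: [0.8, 2.5, 1.4]
gripper_force: 1.6
eef_pos: [0.5173, 0.2823, 0.0416]
force: [1.4, 8.6, 1.6]
gripper_force: 4.4
('t', 13.03, 'stand mm', array([  2.2, 118.8,  41.6]), 'F stand', array([-1.1,  8.7,  1.6]), 'roterr', array([-0.433,  0.   ,  0.001]))
```

```bash
python3 -m jog '[[[0,-0.7,0.3,0,0,0,0],[0,-0.9,0.4,0,0,0,0],[0,-0.9,0.4,0,0,0,0]]]' | grep -E "force|eef"
python3 -m jog '[[[0,9,-4.2,0,0,0,0],[0,18,-8.5,0,0,0,0],[0,50,-40,0,0,0,0],[0,80,-90,0,0,0,0],[0,80,-90,0,0,0,0]]]'
python3 - <<'E'
from h import *
print(here())
p,d=grab_frame("scene")
L=RS.inv().apply(cloud("scene",d).reshape(-1,3)-O)*1e3
h=lambda y:np.percentile(L[(abs(L[:,1]-y)<5)&(abs(L[:,0])<26)&(L[:,2]<145),2],97).round(1)
print("hooks",h(-20),h(45))
m=(abs(L[:,0]+1)<8)&(L[:,2]>70)&(L[:,2]<115)&(L[:,1]<146)&(L[:,1]>-95);print("cass y",np.percentile(L[m,1],[1,5,95,99]))
print("top",np.median(L[m&(L[:,2]>105)],0))
cv2.imwrite("pics/f.png",cv2.resize(p[110:240,200:360],(640,520),interpolation=2))
E
```

```text
eef_pos: [0.5173, 0.2823, 0.0416]
force: [1.2, 9.3, 2.6]
gripper_force: 4.9
t: 14.02
eef_pos: [0.5492, 0.3894, 0.0907]
ee_rot: [-2.709, 0.001, 2.857]
force: [-0.8, 0.0, -0.1]
width: 0.0005
gripper_force: 0.0
('t', 14.03, 'stand mm', array([  2.5, 230.5,  90.7]), 'F stand', array([-0.7, -0.2, -0.1]), 'roterr', array([-0.433,  0.002,  0.002]))
hooks 123.8 123.7
cass y [-86.27029246 -75.43968843 100.74356626 106.1889126 ]
top [ -1.35051738  20.94109628 111.33590686]
```

View pics/f.png

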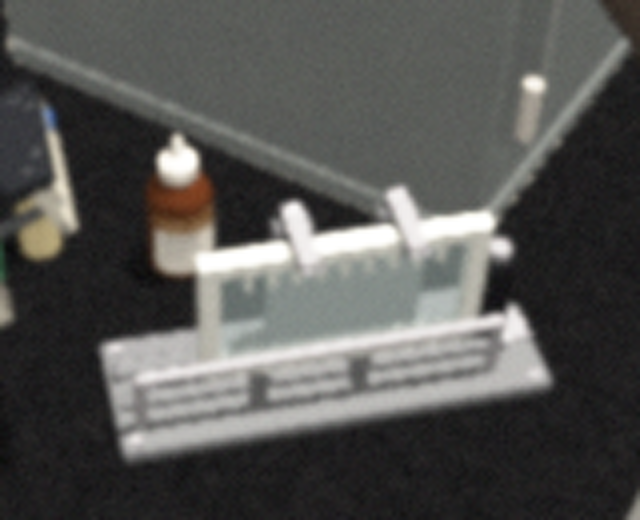

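The cassette stands upright behind both shut hooks at (298,235) and (405,220). Its end at (485,260) covers the tongue and the gripper is clear. I check the gap to the stop numerically before handing in.

```bash
python3 - <<'E'
from h import *
f=lambda d,c:RS.inv().apply(cloud(c,d).reshape(-1,3)-O)*1e3
p,d=grab_frame("top");L=f(d,"top");L0=f(np.load("top0.npy"),"top")
m=lambda L,z0,z1,xm=20:L[(abs(L[:,0])<xm)&(L[:,2]>z0)&(L[:,2]<z1)&(L[:,1]<-40)&(L[:,1]>-115)]
for n,q in(("stop before 58-72",m(L0,58,72)),("tongue before 40-55",m(L0,40,54,6)),("stop now",m(L,58,72)),("cass now 100-116",m(L,104,116))):
    print(n,len(q),np.percentile(q[:,1],[2,10,50,90,98]).round(1) if len(q) else "")
c=f(d,"top");q=c[(abs(c[:,0])<14)&(c[:,2]>104)&(c[:,2]<116)&(c[:,1]>60)&(c[:,1]<125)];print("cass +y end",np.percentile(q[:,1],[90,98]) if len(q) else "")
E
```

```text
stop before 58-72 28 [-89.9 -86.2 -74.7 -64.3 -41.2]
tongue before 40-55 9 [-74.4 -73.9 -68.8 -63.  -46. ]
stop now 42 [-88.9 -84.8 -68.  -47.5 -41.9]
cass now 100-116 125 [-73.2 -70.7 -56.9 -43.6 -41.1]
cass +y end [100.74739135 104.38886171]
```

Felt and seen agree: the stop face is at about -80 and the cassette end at about -80. The last push gained little force, so I press once more, a little firmer, to be sure.

```bash
python3 -m jog '[[[0,-30,50,0,0,0,0],[0,-62,81.5,0,0,0,0],[0,-70,85.3,0,0,0,0],[0,-75,87.7,0,0,0,0],[0,-77.5,88.8,0,0,0,0],[0,-79,89.5,0,0,0,0]]]' | grep -E "force|eef"
python3 -m jog '[[[0,-0.9,0.4,0,0,0,0],[0,-1.8,0.8,0,0,0,0],[0,-1.8,0.8,0,0,0,0]]]' | grep -E "force|eef"
python3 -m jog '[[[0,-0.9,0.4,0,0,0,0],[0,-1.4,0.6,0,0,0,0],[0,-1.4,0.6,0,0,0,0]]]' | grep -E "force|eef"
```

```text
eef_pos: [0.5175, 0.2824, 0.0418]
force: [0.6, 5.4, 0.5]
gripper_force: 2.7
eef_pos: [0.5175, 0.2823, 0.0419]
force: [1.0, 7.5, 0.1]
gripper_force: 4.1
eef_pos: [0.5175, 0.2822, 0.0419]
force: [0.5, 11.8, 0.7]
gripper_force: 5.8
```

```bash
python3 -m jog '[[[0,9,-4.2,0,0,0,0],[0,18,-8.5,0,0,0,0],[0,50,-40,0,0,0,0],[0,80,-90,0,0,0,0],[0,80,-90,0,0,0,0],[0,80,-90,0,0,0,0]]]' | grep -E "t:|force|eef"
python3 - <<'E'
from h import *
p,d=grab_frame("scene");L=RS.inv().apply(cloud("scene",d).reshape(-1,3)-O)*1e3
h=lambda y:np.percentile(L[(abs(L[:,1]-y)<5)&(abs(L[:,0])<26)&(L[:,2]<145),2],97).round(1)
print("hooks",h(-20),h(45)); print(arm.job_done())
E
```

```text
t: 16.38
eef_pos: [0.5464, 0.3831, 0.0885]
ee_rot: [-2.704, -0.002, 2.855]
force: [0.5, -0.0, -0.1]
gripper_force: 0.0
hooks 124.0 123.8
the job is handed in; nothing more can be done
None
```

I handed the job in at about 16 s: the cassette stands upright behind both shut hooks, pushed to a rigid stop at about stand y = -80 mm (tongue hidden, so judged by feel), with the robot clear and no bystander touched; no verdict came back.

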